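Wedge the rocking parts chest

ROBOT

A 6-joint arm with a two-finger parallel gripper is mounted at the origin on a cart in front of the work surface, level with it; the furniture and walls round the work are solid. World frame = base frame: x ahead of the robot, y to its left, z up, the work surface at z = 0. Lengths are in m, angles in rad, forces in N, time in s.
With the tool pointing down it reaches from about 0.375 to 0.9 m from the base axis. Payload 3.1 kg.
Tool frame: the origin (TCP) lies between the finger pads; the fingertips stand 17 mm ahead of it and the grasp point (between the pads) lies 2 mm behind it (robot.nose_length is the distance from the TCP to the fingertips, in m); z points along the fingers, y is the line along which they close (so a half turn about z gives the same grasp; the last joint's range is limited). The gripper opens to 87 mm and grips with 3 to 60 N. Pads are 19 mm wide; open, the fingers measure 117 mm over their backs; the gripper's body (75 mm by 190 mm) begins 51 mm behind the grasp point.
Start: joints at [-1.389, 0.527, 1.433, -0, 1.181, -0.178], TCP at [0.22, -0.585, 0.24] pointing down, gripper open.
Joint ranges: [-3.08, 3.08], [-0.75, 2.2], [0.22, 2.44], [-1.43, 4.57], [0, 2.65], [-2.85, 2.85]. Speed limits (rad/s): [2.79, 2.79, 3.14, 3.14, 3.14, 3.14].

INTERFACE

Orientations are given as a unit quaternion [x, y, z, w].
In Python, from rig import robot, cams gives the robot as it stands.
- The arm moves only by the shell command python3 -m pendant 'ROWS' [FORCE]. ROWS is JSON, a list of rows, each an object with "jaw": the opening, from 0 (shut) to 1 (fully open); "linear": the shift along the tool's x, y, z in cm, a list of three; "twist": the turn about the tool's z in degrees. A call has 1 to 12 rows; each row shifts and turns the commanded pose from where the row before left it, along the tool's axes as they then stand; what a row does not reach is not made up. A row lasts 1/12 s, in which the tool goes at most 41.7 mm and 7.16 degrees, less where a joint would pass 70% of its speed; a pose out of reach is approached as far as the arm can. A call is refused whole if a number of a shift passes 4.17 or a number of a turn 7.16, either way. A call with a gripper value outside its range is refused whole. The fingers move at their own pace and stop on an object; FORCE is the grip in N (left out, the last holds). Time passes only in rows, so rows that do not move let the fingers close. It gives the time, the measured TCP pose, the force, the opening and the grip force at its end, in the units of the state.
- robot.get_obs(): the state, without advancing time (a new reading comes with each control period).
- cams.camera(name): name is "scene" or "side" or "wrist"; returns a dict with "color" (420x560x3 uint8, blue, green, red), "depth" (420x560 float32, m along the optical axis (not along the pixel's ray), 0 where there is no reading), "fov_y" (degrees; the focal length in pixels is half the picture's height over the tangent of half this angle, whatever the lens; pixels are square), "cx", "cy" (the principal point, pixels), "k1" (the pictures are not rectified: a ray, as slopes to the right and down, at radius r is drawn at 1 + k1 r^2 times it, then the intrinsics apply), "view" (4x4, takes a point from world to camera coordinates). Camera axes: x right, y down, z forward; pixel columns grow to the right and rows downward; lengths in m; the calibration is good to about 2 mm. A picture is of the moment at which its call begins.
- robot.hand_in(): hands the job in; it is judged then, once.
The state is a dict: "time": time; "q": joint angles; "joint_velocities": joint speeds; "joint_torque": joint torques, N m; "position": TCP position; "tool_rot": TCP orientation; "ft_force": force on the tool from outside, world axes, zero at the start; "moment": the same for the moment, N m; "grip_width": finger opening in m; "grip_force": force on a finger pad.
Only numpy, scipy, OpenCV 4.12 (cv2) and the standard library are available. Lean on these libraries where they do the work, as an engineer would, in place of code of your own. Each camera call takes 0.05 s, during which the arm holds its last target. There are 200 camera calls.

TASK

The red parts chest rocks because its foot at the front left, under the yellow dot, is too short. Press down on top of that corner to feel it rock, then push the wooden wedge along the bench, thin edge first, under the short foot from the left side until the chest stands level and no longer rocks. Test it by pressing the same corner down again with a light, steady push of about 5 to 15 N and finish while still pressing there; only push and press, never lift or carry the wedge or the chest, do not shove the chest out of its place, and leave the other things alone.

Things in the scene. Friction and masses are not known exactly. Their poses are not given: they have to be found in the camera images.
- chest: red steel parts chest, 180 (x) x 240 (y) x 65 mm high with feet, about 1 kg, loose. Origin on the bench under its centre when level; z up, y to its left, front (-x, drawer fronts) toward the robot. Round rubber feet at x +-70, y +-100 mm; case begins 20 mm up. The front left foot is short: the chest stands level on three feet, and 1 to 3 N on that corner tips it 0.04 to 0.08 rad; let go, it comes back
- loose_corner (a point): centre of the yellow dot on the chest's top, straight above the short foot, 65 mm above the bench, 20 mm in from the two edges: where to press. As the chest rocks (about the line through its front right and rear left feet), this point goes down 5 to 9 mm and also outward, away from the chest's centre, by about half as much
- short_foot (a point): lowest point of the short rubber foot (24 mm across, rounded below), 5 to 9 mm above the bench while the chest stands level; 20 mm in from the left side and from the front of the case
- wedge: loose wooden wedge, 120 long (y) x 46 wide (x), 3 mm high at its thin edge (y -60), 24 mm at its upright end face (y +60), about 80 g. Origin mid underside, z up. Lies left of the chest, thin edge toward the short foot, nearly in line (its -y along the chest's -y). Slides with under 1 N; at the foot resistance climbs to several N, and pushed on it lifts the corner. Stays by friction
- offcut_1: brown wood offcut 60 x 90 x 22 mm lying on the bench in front of the chest; leave alone. Origin under its centre
- jar: clear jar with a red lid, 83 mm across, 167 mm high, standing to the right; leave alone. Origin under its centre
- sanding_block: cork sanding block 64 x 112 x 36 mm, to the right; leave alone. Origin under its centre
- square: try square, 184 x 115 x 17 mm, lying to the right; leave alone. Origin under its centre
- bit_box: small white carton 45 x 125 x 42 mm, to the right; leave alone. Origin under its centre
- tin: round tin of screws, 90 mm across, 29 mm high, in a dark tray behind on the left; leave alone. Origin under its centre

How it is judged:
On the way:
1. the loose corner is pressed down and the chest rocks (angle between chest's own z axis and vertical above 0.025 rad and contact force between the fingers and chest above 0.5 N and contact force between wedge and chest below 0.1 N and horizontal distance between the grasp point and loose_corner below 0.05 m), for 0.1 s.
At the end, for the whole second after the job is handed in: The fingers press the chest with 3 to 30 N within 50 mm of the yellow dot; it stays level within 0.013 rad and still. The wedge, in from the chest's left, thin edge first, carries the short foot (over 2 N) within 22 mm of its middle line; the fingers do not touch it (angle between chest's own z axis and vertical below 0.013 rad and contact force between the fingers and chest between 3 and 30 N and contact force between wedge and chest above 2 N and contact force between the fingers and wedge below 0.1 N and x of short_foot in the frame of wedge between -0.022 and 0.022 m and y of short_foot in the frame of wedge between -0.065 and 0 m and linear speed of chest below 0.01 m/s and horizontal distance between the grasp point and loose_corner below 0.05 m and y of wedge in the frame of chest above 0.1 m); the arm keeps its last pose, push and grip.
It fails at once if the wedge is lifted or tipped (height (world z) of wedge above 0.015 m or angle between wedge's own z axis and vertical above 0.3 rad).
It fails at once if the chest is lifted (height (world z) of chest above 0.02 m or angle between chest's own z axis and vertical above 0.2 rad).
It fails at once if the chest is shoved out of its place (over 25 mm) (distance of chest from where it was at the start of the episode above 0.025 m).
It fails at once if another thing is disturbed (over 15 mm) (distance of any of offcut_1, jar, sanding_block, square, bit_box, tin from where it was at the start of the episode above 0.015 m).
It also fails if it takes over 64 s, if anything falls off the work surface, if the arm or the gripper's body presses on something with over 40 N, if the wrist force passes 120 N, or if a joint passes its speed limit or range.

## Working session

There is one attempt and no reset: what is moved stays moved. The work goes in short steps, Python scripts to look and compute and a shell command to move; the robot and the scene stay as the last step left them, time stands still between calls to the robot, and variables do not carry over. Pictures are saved under pics/ and viewed, at most 10 in all, crops included, and the job is handed in when it is done.

```bash
mkdir -p pics; ls
cat > h.py <<'E'
import numpy as np, cv2
from rig import robot, cams
def shot(n,f=None):
    c=cams.camera(n)
    if f: cv2.imwrite('pics/'+f,c['color'])
    np.save('last_'+n+'.npy',c,allow_pickle=True); return c
def load(n): return np.load('last_'+n+'.npy',allow_pickle=True).item()
def pix(c,u,v,z=None):
    """world point of pixel; on plane z if given, else by depth"""
    h=c['color'].shape[0]; f=h/2/np.tan(np.radians(c['fov_y'])/2)
    d=np.array([(u-c['cx'])/f,(v-c['cy'])/f]); s=d.copy()
    for _ in range(20): s=d/(1+c['k1']*(s@s))
    T=np.linalg.inv(c['view']); r=np.array([*s,1.])
    if z is None:
        return T[:3,:3]@(r*np.median(c['depth'][int(v)-1:int(v)+2,int(u)-1:int(u)+2]))+T[:3,3]
    w=T[:3,:3]@r; return T[:3,3]+w*(z-T[2,3])/w[2]
E
python3 - <<'E'
from h import *
np.set_printoptions(precision=4,suppress=True)
o=robot.get_obs(); print(o)
for n in('scene','side'):
    c=shot(n,n+'0.png'); print(n,np.linalg.inv(c['view'])[:3,3],c['fov_y'],c['k1'])
E
```

```text
pics
{'time': 0.0, 'q': array([-1.3895,  0.5285,  1.4339, -0.    ,  1.1814, -0.1785]), 'joint_velocities': array([ 0.002 ,  0.0011, -0.0002, -0.0006,  0.0006,  0.0009]), 'joint_torque': array([ -0.0002, -44.004 , -17.659 ,   0.0633,   0.0583,  -0.0002]), 'position': array([ 0.2199, -0.5843,  0.2386]), 'tool_rot': array([ 0.9839,  0.1789, -0.    , -0.0011]), 'ft_force': array([0.822 , 0.3632, 0.717 ]), 'moment': array([-0.0217,  0.0317, -0.0127]), 'grip_force': 0.0, 'grip_width': 0.08722178490640224}
scene [-0.4198 -1.0416  0.7505] 45.17176832078957 -0.1828269435889907
side [-0.2318  0.8634  0.7911] 48.116457931358966 -0.07284602286028127
```

View pics/scene0.png

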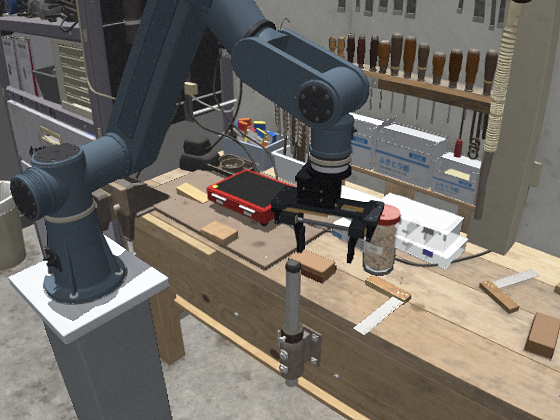

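View pics/side0.png

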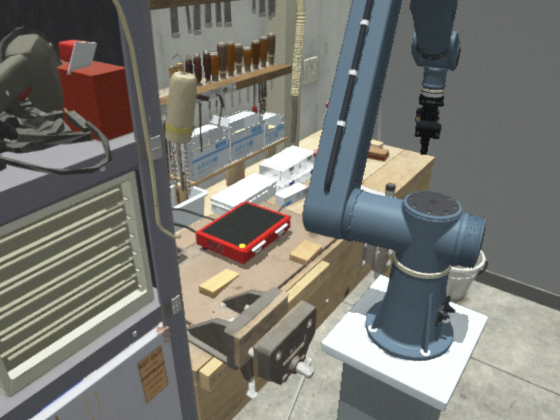

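The side view shows the chest around (243,232), the yellow dot near (242,246), the wedge at about (219,282) and the offcut at (306,252). I'll enlarge that area.

Run:
```python
from h import *
c=load('side')
cv2.imwrite('pics/crop1.png',cv2.resize(c['color'][190:320,170:330],None,fx=5,fy=4.6,interpolation=cv2.INTER_CUBIC)[:600])
```

```text
(no output)
```

View pics/crop1.png

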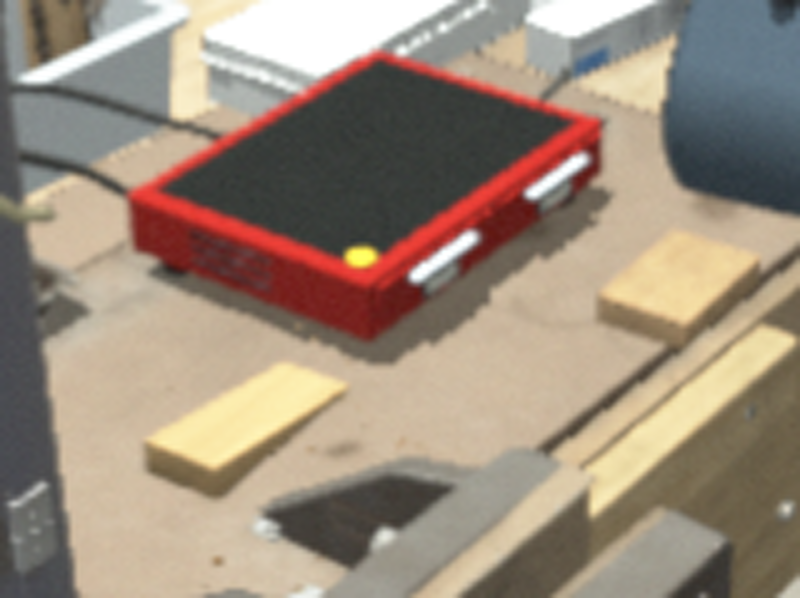

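Run:
```python
from h import *
np.set_printoptions(precision=4,suppress=True)
c=load('side')
P=lambda x,y,z=None:pix(c,170+x/5,190+y/4.6,z)
print('dot',P(361,257,.065),P(361,257))
for n,x,y in(('FL',370,280),('BL',132,198),('FR',602,122),('BR',380,53)): print(n,P(x,y,.065))
for n,x,y,z in(('thick rear',147,445,.024),('thick front',213,472,.024),('thin rear',285,362,.003),('thin front',347,385,.003),('thick front bot',213,495,0)): print(n,P(x,y,z))
print(P(250,400),P(480,370), 'vise',P(540,460),P(400,470))
print('cabinet',P(60,330),P(20,590))
```

```text
dot [0.4862 0.0331 0.065 ] [0.4879 0.0312 0.0633]
FL [0.4665 0.0492 0.065 ]
BL [0.6361 0.0604 0.065 ]
FR [ 0.4711 -0.1812  0.065 ]
BR [ 0.6433 -0.1756  0.065 ]
thick rear [0.4937 0.1994 0.024 ]
thick front [0.4501 0.1966 0.024 ]
thin rear [0.5079 0.0767 0.003 ]
thin front [0.465  0.0739 0.003 ]
thick front bot [ 0.4576  0.1907 -0.    ]
[0.4899 0.1252 0.012 ] [0.4154 0.0177 0.0024] vise [0.2601 0.1763 0.11  ] [0.3259 0.197  0.0856]
cabinet [0.6364 0.1261 0.0006] [0.3292 0.4233 0.1678]
```

The wedge's thin edge is centred near (0.4865, 0.075), its thick end is near (0.472, 0.198), and the dot is at (0.486, 0.033). I'll turn the tool so its x points along world +y, and check the push area for obstacles.

```bash
python3 -m pendant '[{"jaw":0.1,"linear":[0,0,0],"twist":-6.94},{"jaw":0.1,"linear":[0,0,0],"twist":-6.94},{"jaw":0.1,"linear":[0,0,0],"twist":-6.94},{"jaw":0.1,"linear":[0,0,0],"twist":-6.94},{"jaw":0.1,"linear":[0,0,0],"twist":-6.94},{"jaw":0.1,"linear":[0,0,0],"twist":-6.94},{"jaw":0.1,"linear":[0,0,0],"twist":-6.94},{"jaw":0.1,"linear":[0,0,0],"twist":-6.94},{"jaw":0.1,"linear":[0,0,0],"twist":-6.94},{"jaw":0.1,"linear":[0,0,0],"twist":-6.94},{"jaw":0.1,"linear":[0,0,0],"twist":0}]' 20
python3 - <<'E'
from h import *
np.set_printoptions(precision=3,suppress=True)
c=load('side'); W=[]
for v in range(150,419,2):
    for u in range(60,420,2):
        if c['depth'][v,u]>0: W.append(pix(c,u,v))
W=np.array(W)
print('max z by x(cols .30..) y(rows .05..)')
for y in np.arange(.05,.45,.04):
    print('%.2f'%y,[ (lambda m:round(W[m,2].max(),3) if m.any() else None)((abs(W[:,1]-y)<.02)&(abs(W[:,0]-x)<.02)) for x in np.arange(.30,.66,.04)])
E
```

```text
time: 1.02
position: [0.22, -0.5846, 0.239]
tool_rot: [0.706, 0.708, 0.0, -0.001]
ft_force: [0.1, -0.8, -0.2]
grip_width: 0.0213
grip_force: 0.0
max z by x(cols .30..) y(rows .05..)
0.05 [np.float64(-0.012), np.float64(0.003), np.float64(0.003), np.float64(0.004), np.float64(0.066), np.float64(0.067), np.float64(0.067), np.float64(0.067), np.float64(0.068)]
0.09 [np.float64(-0.013), None, np.float64(0.003), np.float64(0.004), np.float64(0.011), np.float64(0.011), np.float64(0.003), np.float64(0.004), np.float64(0.003)]
0.13 [None, np.float64(-0.27), None, np.float64(0.003), np.float64(0.017), np.float64(0.017), np.float64(0.004), np.float64(0.003), np.float64(0.034)]
0.17 [np.float64(0.097), np.float64(0.088), np.float64(0.049), np.float64(0.016), np.float64(0.025), np.float64(0.025), np.float64(0.004), np.float64(0.005), np.float64(0.004)]
0.21 [np.float64(0.109), np.float64(0.088), np.float64(0.056), np.float64(0.029), np.float64(0.024), np.float64(0.026), np.float64(0.003), np.float64(0.003), None]
0.25 [np.float64(0.11), np.float64(-0.126), np.float64(0.01), np.float64(0.003), np.float64(0.002), np.float64(0.003), np.float64(0.001), None, None]
0.29 [np.float64(0.109), np.float64(0.086), np.float64(0.047), np.float64(0.001), np.float64(0.002), None, None, None, None]
0.33 [np.float64(0.109), np.float64(0.089), np.float64(0.057), np.float64(0.026), None, None, None, None, None]
0.37 [np.float64(-0.013), np.float64(0.337), np.float64(-0.01), None, None, None, None, None, None]
0.41 [np.float64(0.373), np.float64(0.515), np.float64(0.467), None, None, None, None, None, None]
```

```bash
python3 -m pendant '[{"jaw":0.1,"linear":[3.1,1.33,0],"twist":0},{"jaw":0.1,"linear":[3.1,1.33,0],"twist":0},{"jaw":0.1,"linear":[3.1,1.33,0],"twist":0},{"jaw":0.1,"linear":[3.1,1.33,0],"twist":0},{"jaw":0.1,"linear":[3.1,1.33,0],"twist":0},{"jaw":0.1,"linear":[3.1,1.33,0],"twist":0},{"jaw":0.1,"linear":[3.1,1.33,0],"twist":0},{"jaw":0.1,"linear":[3.1,1.33,0],"twist":0},{"jaw":0.1,"linear":[3.1,1.33,0],"twist":0},{"jaw":0.1,"linear":[3.1,1.33,0],"twist":0}]'
python3 -m pendant '[{"jaw":0,"linear":[3.1,1.33,0],"twist":0},{"jaw":0,"linear":[3.1,1.33,0],"twist":0},{"jaw":0,"linear":[3.1,1.33,0],"twist":0},{"jaw":0,"linear":[3.1,1.33,0],"twist":0},{"jaw":0,"linear":[3.1,1.33,0],"twist":0},{"jaw":0,"linear":[3.1,1.33,0],"twist":0},{"jaw":0,"linear":[3.1,1.33,0],"twist":0},{"jaw":0,"linear":[3.1,1.33,0],"twist":0},{"jaw":0,"linear":[3.1,1.33,0],"twist":0},{"jaw":0,"linear":[0,0,0],"twist":0},{"jaw":0,"linear":[0,0,0],"twist":0}]'
python3 -c "
from h import *
shot('wrist','w1.png')"
```

```text
time: 1.85
position: [0.3533, -0.2733, 0.2395]
tool_rot: [0.708, 0.706, 0.0, -0.0]
ft_force: [0.9, 0.4, -0.2]
grip_width: 0.0089
grip_force: 0.0
time: 2.77
position: [0.4727, 0.0056, 0.2394]
tool_rot: [0.706, 0.708, -0.0, -0.0]
ft_force: [-0.8, -0.9, 0.6]
grip_width: 0.0003
grip_force: 0.0
```

View pics/w1.png

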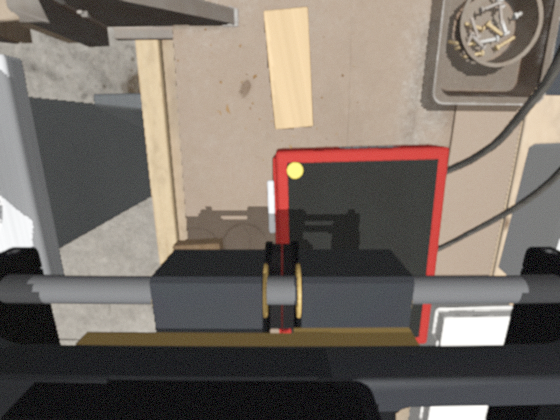

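The wrist view shows the dot at (295,171), the chest's left edge from (275,150) to (447,147), the wedge's thin edge from (277,129) to (313,125), and its thick end from (264,11) to (306,8).

Run:
```python
from h import *
np.set_printoptions(precision=4,suppress=True)
c=load('wrist'); P=lambda u,v,z:pix(c,u,v,z)[:2]
print('dot',P(295,170.5,.065),pix(c,295,170.5))
fl,bl=P(275,150,.065),P(447,147,.065); print('FL',fl,'BL',bl,'yaw',np.degrees(np.arctan2(*(bl-fl)[::-1])))
a,b,d,e=P(264.5,11,.024),P(306,8.5,.024),P(277,128.5,.003),P(313,125.5,.003)
print('wedge',a,b,d,e)
t=(d+e)/2;k=(a+b)/2;print('thin',t,'thick',k,'len',np.linalg.norm(k-t),'yaw',np.degrees(np.arctan2(-(k-t)[0],(k-t)[1])))
```

```text
dot [0.4874 0.0319] [0.4874 0.032  0.0662]
FL [0.4668 0.0527] BL [0.6422 0.0566] yaw 1.266722390327843
wedge [0.4555 0.1911] [0.4983 0.1936] [0.4679 0.0729] [0.5108 0.0765]
thin [0.4894 0.0747] thick [0.4769 0.1924] len 0.11829473672599827 yaw 6.040920470232754
```

```bash
python3 -m pendant '[{"jaw":0,"linear":[1.35,0.72,2],"twist":0},{"jaw":0,"linear":[1.35,0.72,3],"twist":0},{"jaw":0,"linear":[0,0,3],"twist":0},{"jaw":0,"linear":[0,0,3],"twist":0},{"jaw":0,"linear":[0,0,2],"twist":0},{"jaw":0,"linear":[0,0,1],"twist":0},{"jaw":0,"linear":[0,0,0],"twist":0},{"jaw":0,"linear":[0,0,0],"twist":0},{"jaw":0,"linear":[0,0,0],"twist":0}]'
python3 -m pendant '[{"jaw":0,"linear":[0,0,0.5],"twist":0},{"jaw":0,"linear":[0,0,0.5],"twist":0},{"jaw":0,"linear":[0,0,0.4],"twist":0},{"jaw":0,"linear":[0,0,0.2],"twist":0},{"jaw":0,"linear":[0,0,0],"twist":0},{"jaw":0,"linear":[0,0,0],"twist":0},{"jaw":0,"linear":[0,0,0],"twist":0}]'
```

```text
time: 3.57
position: [0.4875, 0.0301, 0.1002]
tool_rot: [0.708, 0.706, 0.0, 0.001]
ft_force: [-0.1, -0.3, 0.4]
grip_width: 0.0005
grip_force: 0.0
time: 4.15
position: [0.4871, 0.0312, 0.0836]
tool_rot: [0.707, 0.707, 0.0, 0.0]
ft_force: [0.3, -0.6, -0.1]
grip_width: 0.0007
grip_force: 0.0
```

```bash
python3 -m pendant '[{"jaw":0,"linear":[0,0,0.1],"twist":0},{"jaw":0,"linear":[0,0,0.1],"twist":0},{"jaw":0,"linear":[0,0,0.1],"twist":0},{"jaw":0,"linear":[0,0,0.1],"twist":0},{"jaw":0,"linear":[0,0,0],"twist":0},{"jaw":0,"linear":[0,0,0],"twist":0}]'
python3 -m pendant '[{"jaw":0,"linear":[0,0,0.1],"twist":0},{"jaw":0,"linear":[0,0,0.1],"twist":0},{"jaw":0,"linear":[0,0,0],"twist":0},{"jaw":0,"linear":[0,0,0],"twist":0},{"jaw":0,"linear":[0,0,0],"twist":0}]'
```

```text
time: 4.65
position: [0.4866, 0.0313, 0.0795]
tool_rot: [0.707, 0.707, -0.0, -0.0]
ft_force: [-0.5, 0.9, 1.6]
grip_width: 0.0003
grip_force: 1.0
time: 5.07
position: [0.4869, 0.0311, 0.0775]
tool_rot: [0.707, 0.707, -0.0, -0.0]
ft_force: [-0.2, 0.8, 1.3]
grip_width: 0.0003
grip_force: 0.9
```

```bash
python3 -m pendant '[{"jaw":0,"linear":[0,0,0.1],"twist":0},{"jaw":0,"linear":[0,0,0.05],"twist":0},{"jaw":0,"linear":[0,0,0],"twist":0},{"jaw":0,"linear":[0,0,0],"twist":0},{"jaw":0,"linear":[0,0,0],"twist":0}]'
python3 - <<'E'
from h import *
c=shot('side'); cv2.imwrite('pics/s2.png',cv2.resize(c['color'][200:320,180:300],None,fx=5,fy=5,interpolation=cv2.INTER_CUBIC))
E
```

```text
time: 5.48
position: [0.4871, 0.0311, 0.076]
tool_rot: [0.707, 0.707, 0.0, 0.0]
ft_force: [-1.7, 0.1, 2.0]
grip_width: 0.0002
grip_force: 0.8
```

View pics/s2.png

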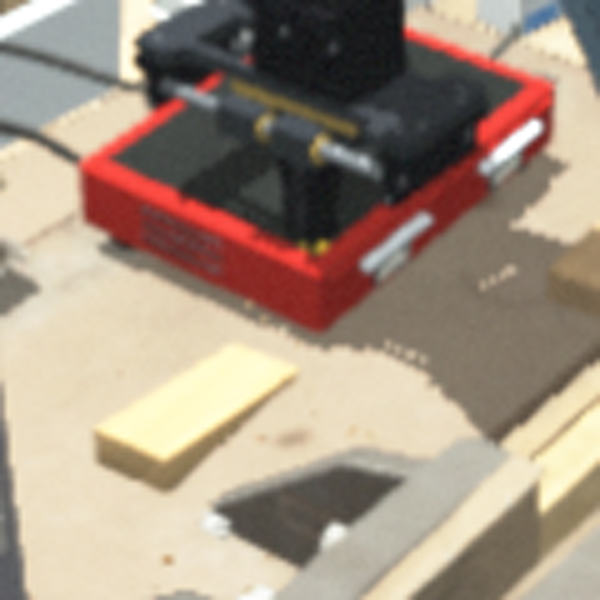

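The fingertips sit on the dot and that corner is visibly tilted down, at about 2 N. Next I'll lift off and go behind the wedge.

```bash
python3 -m pendant '[{"jaw":0,"linear":[0,0,-0.5],"twist":0},{"jaw":0,"linear":[0,0,-2.5],"twist":0},{"jaw":0.1,"linear":[0,0,-3],"twist":0},{"jaw":0.1,"linear":[2.5,-0.2,0],"twist":0},{"jaw":0.1,"linear":[3.2,-0.25,0],"twist":0},{"jaw":0.1,"linear":[3.2,-0.25,0],"twist":0},{"jaw":0.1,"linear":[3.2,-0.25,0],"twist":0},{"jaw":0.1,"linear":[3.2,-0.25,0],"twist":0},{"jaw":0.1,"linear":[2.5,-0.2,0],"twist":0},{"jaw":0.1,"linear":[1,0,0],"twist":-5.2},{"jaw":0.1,"linear":[0,0,0],"twist":0},{"jaw":0.1,"linear":[0,0,0],"twist":0}]' 20
```

```text
time: 6.53
position: [0.4733, 0.2195, 0.1363]
tool_rot: [0.674, 0.738, 0.0, 0.0]
ft_force: [-1.1, -0.2, -0.3]
grip_width: 0.0087
grip_force: 0.0
```

```bash
python3 -m pendant '[{"jaw":0.1,"linear":[0,0,0],"twist":0},{"jaw":0.1,"linear":[0,0,2],"twist":0},{"jaw":0.1,"linear":[0,0,2],"twist":0},{"jaw":0.1,"linear":[0,0,2],"twist":0},{"jaw":0.1,"linear":[0,0,1],"twist":0},{"jaw":0.1,"linear":[0,0,0],"twist":0},{"jaw":0.1,"linear":[0,0,0],"twist":0}]'
python3 -c "
from h import *
c=shot('wrist'); shot('wrist','w2.png')"
```

```text
time: 7.12
position: [0.4731, 0.2183, 0.0659]
tool_rot: [0.675, 0.738, -0.0, -0.0]
ft_force: [-0.3, -0.3, -0.0]
grip_width: 0.0087
grip_force: 0.0
```

View pics/w2.png

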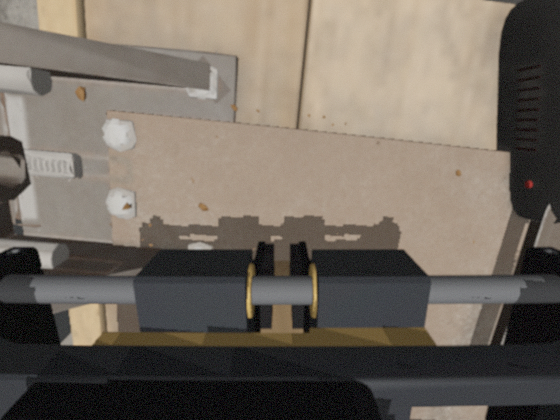

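The wrist camera now looks past the wedge, with only bench and vise ahead. The area under the fingers is clear, so I'll go down and push.

```bash
python3 -m pendant '[{"jaw":0.1,"linear":[0,0,1.5],"twist":0},{"jaw":0.1,"linear":[0,0,1.5],"twist":0},{"jaw":0.1,"linear":[0,0,0.7],"twist":0},{"jaw":0.1,"linear":[0,0,0.4],"twist":0},{"jaw":0.1,"linear":[0,0,0],"twist":0},{"jaw":0.1,"linear":[0,0,0],"twist":0}]'
python3 -m pendant '[{"jaw":0.1,"linear":[-0.5,-0.04,0],"twist":0},{"jaw":0.1,"linear":[-0.5,-0.04,0],"twist":0},{"jaw":0.1,"linear":[-0.5,-0.04,0],"twist":0},{"jaw":0.1,"linear":[-0.5,-0.04,0],"twist":0},{"jaw":0.1,"linear":[-0.5,-0.04,0],"twist":0},{"jaw":0.1,"linear":[-0.5,-0.04,0],"twist":0},{"jaw":0.1,"linear":[0,0,0],"twist":0},{"jaw":0.1,"linear":[0,0,0],"twist":0}]'
```

```text
time: 7.72
position: [0.4733, 0.2192, 0.0256]
tool_rot: [0.674, 0.739, 0.0, 0.0]
ft_force: [0.2, 0.6, -0.7]
grip_width: 0.0085
grip_force: 0.0
time: 8.38
position: [0.4733, 0.1885, 0.025]
tool_rot: [0.675, 0.738, -0.0, -0.0]
ft_force: [-0.0, 0.2, -0.0]
grip_width: 0.0089
grip_force: 0.0
```

```bash
python3 -m pendant '[{"jaw":0.1,"linear":[-0.5,-0.04,0],"twist":0},{"jaw":0.1,"linear":[-0.5,-0.04,0],"twist":0},{"jaw":0.1,"linear":[-0.5,-0.04,0],"twist":0},{"jaw":0.1,"linear":[-0.5,-0.04,0],"twist":0},{"jaw":0.1,"linear":[-0.5,-0.04,0],"twist":0},{"jaw":0.1,"linear":[-0.3,-0.03,0],"twist":0},{"jaw":0.1,"linear":[0,0,0],"twist":0},{"jaw":0.1,"linear":[0,0,0],"twist":0}]'
python3 - <<'E'
from h import *
c=shot('side'); cv2.imwrite('pics/s3.png',cv2.resize(c['color'][200:320,180:300],None,fx=5,fy=5,interpolation=cv2.INTER_CUBIC))
E
```

```text
time: 9.05
position: [0.4735, 0.1606, 0.025]
tool_rot: [0.674, 0.738, -0.0, -0.0]
ft_force: [0.0, 0.5, 0.6]
grip_width: 0.0085
grip_force: 0.0
```

View pics/s3.png

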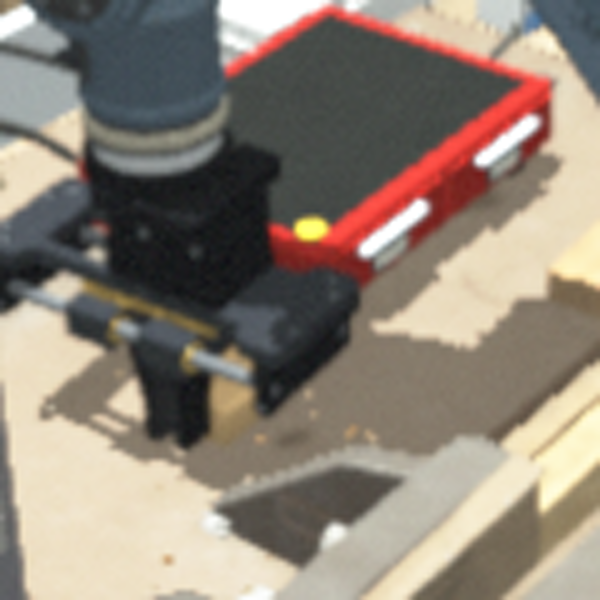

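The wedge slid straight and its thin end is now under the chest, with the fingers square on its end face. I'll push on in small steps and watch the force.

```bash
for i in 1; do python3 -m pendant '[{"jaw":0.1,"linear":[-0.3,-0.03,0],"twist":0},{"jaw":0.1,"linear":[-0.3,-0.03,0],"twist":0},{"jaw":0.1,"linear":[-0.2,-0.02,0],"twist":0},{"jaw":0.1,"linear":[0,0,0],"twist":0},{"jaw":0.1,"linear":[0,0,0],"twist":0}]'; done
python3 -m pendant '[{"jaw":0.1,"linear":[-0.2,-0.02,0],"twist":0},{"jaw":0.1,"linear":[-0.2,-0.02,0],"twist":0},{"jaw":0.1,"linear":[0,0,0],"twist":0},{"jaw":0.1,"linear":[0,0,0],"twist":0}]'
python3 -m pendant '[{"jaw":0.1,"linear":[-0.2,-0.02,0],"twist":0},{"jaw":0.1,"linear":[-0.1,-0.01,0],"twist":0},{"jaw":0.1,"linear":[0,0,0],"twist":0},{"jaw":0.1,"linear":[0,0,0],"twist":0}]'
```

```text
time: 9.52
position: [0.4735, 0.1527, 0.0251]
tool_rot: [0.674, 0.738, -0.0, 0.0]
ft_force: [0.4, -0.2, -0.5]
grip_width: 0.0084
grip_force: 0.0
time: 9.85
position: [0.4735, 0.1487, 0.0251]
tool_rot: [0.674, 0.738, -0.0, 0.0]
ft_force: [-0.3, 0.7, 0.5]
grip_width: 0.0087
grip_force: 0.0
time: 10.18
position: [0.4734, 0.1457, 0.0251]
tool_rot: [0.674, 0.739, -0.0, 0.0]
ft_force: [0.1, -0.3, 0.5]
grip_width: 0.0089
grip_force: 0.0
```

```bash
python3 -m pendant '[{"jaw":0.1,"linear":[-0.2,-0.02,0],"twist":0},{"jaw":0.1,"linear":[-0.1,-0.01,0],"twist":0},{"jaw":0.1,"linear":[0,0,0],"twist":0},{"jaw":0.1,"linear":[0,0,0],"twist":0}]' | grep -E 'pos|ft_'
python3 -m pendant '[{"jaw":0.1,"linear":[-0.2,-0.02,0],"twist":0},{"jaw":0.1,"linear":[0,0,0],"twist":0},{"jaw":0.1,"linear":[0,0,0],"twist":0}]' | grep -E 'pos|ft_'
python3 -m pendant '[{"jaw":0.1,"linear":[-0.2,-0.02,0],"twist":0},{"jaw":0.1,"linear":[0,0,0],"twist":0},{"jaw":0.1,"linear":[0,0,0],"twist":0}]' | grep -E 'pos|ft_'
```

```text
position: [0.4734, 0.1427, 0.025]
ft_force: [-0.7, 1.2, -1.0]
position: [0.4734, 0.1407, 0.025]
ft_force: [0.4, 0.8, 0.8]
position: [0.4734, 0.1387, 0.0251]
ft_force: [0.3, 0.6, -0.6]
```

```bash
python3 -m pendant '[{"jaw":0.1,"linear":[-0.2,-0.02,0],"twist":0},{"jaw":0.1,"linear":[0,0,0],"twist":0},{"jaw":0.1,"linear":[0,0,0],"twist":0}]' | grep -E 'pos|ft_'
python3 -m pendant '[{"jaw":0.1,"linear":[-0.2,-0.02,0],"twist":0},{"jaw":0.1,"linear":[0,0,0],"twist":0},{"jaw":0.1,"linear":[0,0,0],"twist":0}]' | grep -E 'pos|ft_'
```

```text
position: [0.4733, 0.1368, 0.025]
ft_force: [-0.3, 0.4, -0.1]
position: [0.4732, 0.1348, 0.0251]
ft_force: [-0.3, 1.2, 1.0]
```

```bash
python3 -m pendant '[{"jaw":0.1,"linear":[-0.15,-0.01,0],"twist":0},{"jaw":0.1,"linear":[0,0,0],"twist":0},{"jaw":0.1,"linear":[0,0,0],"twist":0}]' | grep -E 'pos|ft_'
python3 -m pendant '[{"jaw":0.1,"linear":[-0.15,-0.01,0],"twist":0},{"jaw":0.1,"linear":[0,0,0],"twist":0},{"jaw":0.1,"linear":[0,0,0],"twist":0}]' | grep -E 'pos|ft_'
python3 - <<'E'
from h import *
c=shot('side'); cv2.imwrite('pics/s4.png',cv2.resize(c['color'][200:320,180:300],None,fx=5,fy=5,interpolation=cv2.INTER_CUBIC))
E
```

```text
position: [0.473, 0.1334, 0.025]
ft_force: [0.2, 3.4, 0.7]
position: [0.473, 0.1318, 0.025]
ft_force: [-1.2, 3.9, 0.5]
```

View pics/s4.png

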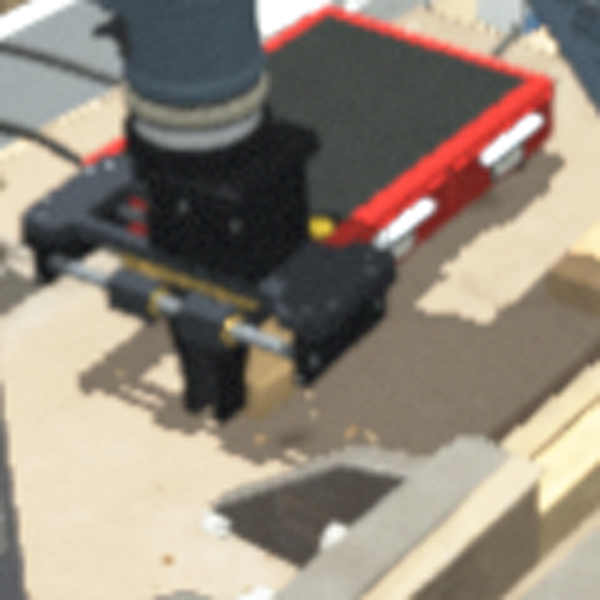

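The force rose to about 3.5–4 N as the foot met the wedge, and the chest's far corner at (550,80) hasn't shifted. I'll push slightly further, then back off and test.

```bash
python3 -m pendant '[{"jaw":0.1,"linear":[-0.1,-0.01,0],"twist":0},{"jaw":0.1,"linear":[-0.1,-0.01,0],"twist":0},{"jaw":0.1,"linear":[0,0,0],"twist":0},{"jaw":0.1,"linear":[0,0,0],"twist":0}]' | grep -E 'pos|ft_'
python3 -m pendant '[{"jaw":0.1,"linear":[1,0,0],"twist":0},{"jaw":0.1,"linear":[2,0,0],"twist":0},{"jaw":0,"linear":[0,0,-3],"twist":0},{"jaw":0,"linear":[0,0,-3.5],"twist":0},{"jaw":0,"linear":[0,0,-3.5],"twist":0},{"jaw":0,"linear":[-3,0,-3.5],"twist":0},{"jaw":0,"linear":[-3.5,0,-3.5],"twist":0},{"jaw":0,"linear":[-3.5,0,-2],"twist":5.2},{"jaw":0,"linear":[-3.5,0,0],"twist":0},{"jaw":0,"linear":[-2,0,0],"twist":0},{"jaw":0,"linear":[0,0,0],"twist":0},{"jaw":0,"linear":[0,0,0],"twist":0}]'
python3 -c "
from h import *
shot('wrist','w3.png')"
```

```text
position: [0.4732, 0.1298, 0.025]
ft_force: [-1.5, 3.0, 0.3]
time: 13.4
position: [0.4793, 0.0126, 0.2064]
tool_rot: [0.708, 0.706, 0.0, 0.0]
ft_force: [-0.2, 0.6, -0.5]
grip_width: 0.0005
grip_force: 0.0
```

View pics/w3.png

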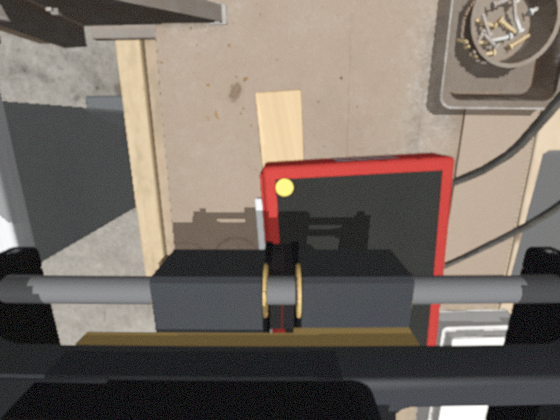

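The dot is at (285,187), the wedge's thick end runs from (256,93) to (300,91), and the chest's left edge from (263,168) to (452,157).

Run:
```python
from h import *
np.set_printoptions(precision=4,suppress=True)
c=load('wrist'); P=lambda u,v,z:pix(c,u,v,z)[:2]
print('dot',P(285,187,.066))
fl,bl=P(263,168,.065),P(452,157,.065); print('FL',fl,'BL',bl,'yaw',np.degrees(np.arctan2(*(bl-fl)[::-1])))
k=(P(256.5,93,.024)+P(299.5,91,.024))/2; m=(P(262,160,.013)+P(302,158,.013))/2
d=(m-k)/np.linalg.norm(m-k); print('thick',k,'mid',m,d)
f=P(285,187,.065); r=f-k; print('foot in wedge: x',r[1]*d[0]-r[0]*d[1],'y',60-1000*(r@d))
# top plane of chest
pts=np.array([pix(c,u,v) for u in range(300,440,8) for v in range(185,235,6)]); A=np.c_[pts[:,:2],np.ones(len(pts))]
print('plane slopes',np.linalg.lstsq(A,pts[:,2],rcond=None)[0],pts[:,2].std())
```

```text
dot [0.4835 0.0283]
FL [0.4632 0.046 ] BL [0.6377 0.0561] yaw 3.3316583816967533
thick [0.4769 0.1159] mid [0.4808 0.0485] [ 0.0577 -0.9983]
foot in wedge: x 0.0015432916657345582 y -28.11483207968527
plane slopes [-0.0019  0.0014  0.0668] 0.0002887654722207153
```

The chest is level (slopes about 0.002), with the foot at wedge x 1.5 mm, y −28 mm. Now the press test.

```bash
python3 -m pendant '[{"jaw":0,"linear":[1.55,0.4,2],"twist":0},{"jaw":0,"linear":[0,0,3],"twist":0},{"jaw":0,"linear":[0,0,3],"twist":0},{"jaw":0,"linear":[0,0,2],"twist":0},{"jaw":0,"linear":[0,0,1],"twist":0},{"jaw":0,"linear":[0,0,0.5],"twist":0},{"jaw":0,"linear":[0,0,0.3],"twist":0},{"jaw":0,"linear":[0,0,0],"twist":0},{"jaw":0,"linear":[0,0,0],"twist":0}]'
python3 -m pendant '[{"jaw":0,"linear":[0,0,0.1],"twist":0},{"jaw":0,"linear":[0,0,0.1],"twist":0},{"jaw":0,"linear":[0,0,0.1],"twist":0},{"jaw":0,"linear":[0,0,0.05],"twist":0},{"jaw":0,"linear":[0,0,0],"twist":0},{"jaw":0,"linear":[0,0,0],"twist":0}]' |grep -E 'pos|ft_'
```

```text
time: 14.2
position: [0.4835, 0.0294, 0.0886]
tool_rot: [0.707, 0.708, 0.0, 0.0]
ft_force: [0.5, -0.3, 0.8]
grip_width: 0.0005
grip_force: 0.0
position: [0.483, 0.0289, 0.0847]
ft_force: [-0.2, 0.5, -0.0]
```

```bash
python3 -m pendant '[{"jaw":0,"linear":[0,0,0.05],"twist":0},{"jaw":0,"linear":[0,0,0.05],"twist":0},{"jaw":0,"linear":[0,0,0.05],"twist":0},{"jaw":0,"linear":[0,0,0],"twist":0},{"jaw":0,"linear":[0,0,0],"twist":0}]' |grep -E 'pos|ft_'
python3 -m pendant '[{"jaw":0,"linear":[0,0,0.05],"twist":0},{"jaw":0,"linear":[0,0,0],"twist":0},{"jaw":0,"linear":[0,0,0],"twist":0}]' |grep -E 'pos|ft_'
```

```text
position: [0.4829, 0.029, 0.0831]
ft_force: [0.1, 1.0, 0.0]
position: [0.483, 0.029, 0.0828]
ft_force: [-0.7, 0.4, 2.3]
```

```bash
python3 -m pendant '[{"jaw":0,"linear":[0,0,0.05],"twist":0},{"jaw":0,"linear":[0,0,0],"twist":0},{"jaw":0,"linear":[0,0,0],"twist":0}]' |grep -E 'pos|ft_'
python3 -m pendant '[{"jaw":0,"linear":[0,0,0.03],"twist":0},{"jaw":0,"linear":[0,0,0],"twist":0},{"jaw":0,"linear":[0,0,0],"twist":0}]' |grep -E 'pos|ft_'
```

```text
position: [0.4831, 0.029, 0.0827]
ft_force: [-1.5, -0.1, 5.6]
position: [0.4831, 0.029, 0.0826]
ft_force: [-0.8, -0.1, 8.3]
```

The corner takes over 8 N with almost no give. I'll add a touch more, hold, and check it stays steady and level.

```bash
python3 -m pendant '[{"jaw":0,"linear":[0,0,0.02],"twist":0},{"jaw":0,"linear":[0,0,0],"twist":0},{"jaw":0,"linear":[0,0,0],"twist":0},{"jaw":0,"linear":[0,0,0],"twist":0},{"jaw":0,"linear":[0,0,0],"twist":0},{"jaw":0,"linear":[0,0,0],"twist":0},{"jaw":0,"linear":[0,0,0],"twist":0},{"jaw":0,"linear":[0,0,0],"twist":0}]' |grep -E 'pos|ft_'
python3 -m pendant '[{"jaw":0,"linear":[0,0,0],"twist":0},{"jaw":0,"linear":[0,0,0],"twist":0},{"jaw":0,"linear":[0,0,0],"twist":0},{"jaw":0,"linear":[0,0,0],"twist":0},{"jaw":0,"linear":[0,0,0],"twist":0},{"jaw":0,"linear":[0,0,0],"twist":0},{"jaw":0,"linear":[0,0,0],"twist":0},{"jaw":0,"linear":[0,0,0],"twist":0}]' |grep -E 'time|pos|ft_'
python3 - <<'E'
from h import *
c=shot('side')
I=c['color'].astype(int); pts=[]
for v in range(198,252):
    for u in range(190,292):
        if c['depth'][v,u]>0 and I[v,u].max()<75:
            p=pix(c,u,v)
            if .055<p[2]<.075 and .48<p[0]<.63 and -.17<p[1]<.04: pts.append(p)
p=np.array(pts); A=np.c_[p[:,:2],np.ones(len(p))]
for _ in range(4):
    s=np.linalg.lstsq(A,p[:,2],rcond=None)[0]; e=abs(A@s-p[:,2]); k=e<2.5*np.median(e)+1e-4; A,p=A[k],p[k]
print(len(p),'slopes',s)
E
```

```text
position: [0.4831, 0.029, 0.0826]
ft_force: [-1.7, 0.6, 9.9]
time: 17.2
position: [0.4831, 0.029, 0.0826]
ft_force: [-1.6, 0.3, 9.3]
336 slopes [-0.00350593 -0.00186983  0.06711027]
```

Under a steady push of about 9.5 N the chest stays level, with slopes of about 0.004, so I'll hand in.

```bash
python3 -c "
from rig import robot
print(robot.hand_in())"
```

```text
the job is handed in; nothing more can be done
None
```

I handed the job in with the wedge under the short foot, the chest level to within about 0.004 rad and no longer rocking, and the fingers holding about 9.5 N on the yellow dot. The push turned the chest about 2° and moved that corner about 5 mm, against the 25 mm limit; the judge's verdict was not shown.

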